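# Refill the latched tin caddy

### The arm

A 7-joint arm with a two-finger parallel gripper is mounted at the origin on the work surface. World frame = base frame: x ahead of the robot, y to its left, z up, the work surface at z = 0. Lengths are in m, angles in rad, forces in N, time in s.
With the tool pointing down it reaches from about 0.35 to 0.9 m from the base axis. Payload 7.2 kg.
Tool frame: the origin (TCP) lies midway between the tips of the shut fingers; the grasp point (between the pads) lies 19 mm behind it; z points along the fingers, y is the line along which they close (so a half turn about z gives the same grasp; the last joint's range is limited). The gripper opens to 85 mm and grips with 20 to 120 N. Pads are 22 mm wide; open, the fingers measure 114 mm over their backs; the gripper's body (76 mm by 85 mm) begins 54 mm behind the grasp point. The pads swing forward as they close: fully open they stand 13 mm farther back than shut.
Start: joints at [1.116, 0.411, -0.013, 1.596, 0.006, 1.134, -0.082], TCP at [0.236, -0.579, 0.231] pointing down, gripper open.
Joint ranges: [-2.95, 2.95], [-0.29, 1.99], [-1.47, 1.44], [0.14, 2.54], [-1.03, 4.17], [0.13, 1.85], [-2.86, 2.86]. Speed limits (rad/s): [2.39, 2.39, 3.01, 3.01, 3.14, 3.14, 3.14].

### API

Orientations are given as a rotation vector (axis times angle).
In Python, from cell import r gives the robot as it stands. The module is installed in compiled form; this text tells all that it offers. Calls block until the motion is done:
- r.goto(position, orientation): joint-space move of the TCP to a pose.
- r.movel(position, ori=None, speed=0.15): straight line of the TCP; ori=None keeps the orientation; speed is the mean speed in m/s.
- r.move_j(angles): joint-space move.
- r.command_gripper(opening): finger opening in m; the grip force is fixed at half the most; returns when the fingers have stopped.
- r.sleep(seconds).
- r.ik(position, orientation): joint angles nearest the present ones, or None.
- r.snapshot(name): name is "side" or "top" or "wrist"; returns a dict with "img" (480x640x3 uint8, blue, green, red), "K" (3x3 intrinsics, pixels), "D" ([k1, k2, p1, p2, k3] as OpenCV has them; the pictures are not rectified), "rvec" (rotation vector, rad) and "tvec" (3), from world to camera coordinates, as OpenCV has them; the wrist camera has in their place "tool_from_camera" (4x4, takes a point from camera to tool coordinates, whose origin is the TCP and whose axes are the flange's). Camera axes: x right, y down, z forward; pixel columns grow to the right and rows downward; lengths in m; the calibration is good to about 2 mm. A picture is of the moment at which its call begins: read the wrist's pose just before it. There is no depth.
A pose or a line that the arm cannot do raises r.PlanningError and nothing moves.
- r.hand_in(): hands the job in; it is judged then, once.
Readings, each from a call of its own:
- r.current_t(): time.
- r.current_joint_pos(): joint angles.
- r.current_dq(): joint speeds.
- r.current_tau(): joint torques, N m.
- r.current_tcp_pos(): TCP position.
- r.current_eef_rot(): TCP orientation.
- r.current_wrist_force(): force on the tool from outside, world axes, zero at the start.
- r.current_torque(): the same for the moment, N m.
- r.current_gripper_width(): finger opening in m.
- r.current_grasp_force(): force on a finger pad.
Only numpy, scipy, OpenCV 4.12 (cv2) and the standard library are available. Lean on these libraries where they do the work, as an engineer would, in place of code of your own. Each camera call takes 0.05 s, during which the arm holds its last target. There are 200 camera calls.

### The job

Flip the latch of the wooden caddy open and raise its lid all the way. Then put away every tin with a block grip that stands on the shelf: slide each one upright down between the two slope-shouldered tins of a compartment, spreading them apart, until it stands on the caddy floor, one to a compartment (any compartment will do). Finally shut the lid fully, with all tins inside, and leave the mortar, jug, bowl and whisk where they are.

Things in the scene. Friction and masses are not known exactly. Their poses are not given: they have to be found in the camera images.
- caddy: Wooden caddy, fixed: a box 98 (x, from 45 mm in front of the origin to 53 mm behind it) by 308 (y) by 100 mm high with 5 mm walls (rear 13 mm) and a 5 mm floor, split by two dividers 5 mm thick and 60 mm high into three compartments in a row along y, each 80 (x) by 96 (y) mm. Origin: centre of its underside; z up; front faces its -x, towards the robot. A deep lid brings it to 146 mm high when shut.
- bay0 (a point): Centre of the floor of compartment 0 of the caddy (0 is at its -y end, 2 at its +y end; 5 mm above the shelf); axes as the caddy's.
- bay1 (a point): Centre of the floor of compartment 1 of the caddy (0 is at its -y end, 2 at its +y end; 5 mm above the shelf); axes as the caddy's.
- bay2 (a point): Centre of the floor of compartment 2 of the caddy (0 is at its -y end, 2 at its +y end; 5 mm above the shelf); axes as the caddy's.
- latch (a joint): Steel over-centre toggle latch on the caddy's front: angle in rad, 0 closed (a claw holds the lid's lug down), 1.2 fully open. It turns about a level axis parallel to the caddy's y, 48 mm in front of the caddy's centre, 85 mm up and 90 mm to its +y. Pressing its tab down with about 4 to 12 N opens it; past about 0.45 rad it snaps open by itself and stays.
- latch_tab (a point): Point on the top face of the latch's tab, where to press down. The tab is a steel plate 44 mm wide along the caddy's y that slopes gently down towards its free edge, 133 mm in front of the caddy's centre; with the latch closed this point lies 118 mm in front of the centre, 90 mm to +y and 124 mm up, and pressing it straight down to about 80 mm up carries the latch over centre (no need to press deeper).
- lid (a joint): Hinged deep wooden lid (98 by 308 mm, 46 mm deep, 5 mm walls, 41 mm of room inside above the rim): angle in rad, 0 shut, 1.9 fully raised (its stop). It swings up and back (away from the robot); a stiff hinge (about 0.3 N m) holds it wherever it is left. The latch physically holds it down while closed.
- lid_hinge (a point): Point on the lid's hinge line (parallel to the caddy's y), at the caddy's rear rim: 53 mm behind its centre, 100 mm up.
- lid_handle (a point): Middle of the lid's steel bar handle: round, 12 mm thick, 90 mm long along the caddy's y, 50 mm out from the lid's front face. With the lid shut: 95 mm in front of the caddy's centre, 40 mm to its -y, 130 mm up. It swings with the lid on a radius of 151 mm about the hinge line and points up when the lid is raised.
- res0a_mid (a point): Centre, half-way up, of the loose shouldered steel tin on the +y side of compartment 0: 60 (x) by 26 (y) by 92 mm high, 68 mm straight sides, then shoulders sloping in over 18 mm height to a 6 mm wide top; z up. It and its partner stand 16 to 24 mm apart and can slide or lean; smooth (friction about 0.3).
- res0b_mid (a point): Centre, half-way up, of the loose shouldered steel tin on the -y side of compartment 0: 60 (x) by 26 (y) by 92 mm high, 68 mm straight sides, then shoulders sloping in over 18 mm height to a 6 mm wide top; z up. It and its partner stand 16 to 24 mm apart and can slide or lean; smooth (friction about 0.3).
- res1a_mid (a point): Centre, half-way up, of the loose shouldered steel tin on the +y side of compartment 1: 60 (x) by 26 (y) by 92 mm high, 68 mm straight sides, then shoulders sloping in over 18 mm height to a 6 mm wide top; z up. It and its partner stand 16 to 24 mm apart and can slide or lean; smooth (friction about 0.3).
- res1b_mid (a point): Centre, half-way up, of the loose shouldered steel tin on the -y side of compartment 1: 60 (x) by 26 (y) by 92 mm high, 68 mm straight sides, then shoulders sloping in over 18 mm height to a 6 mm wide top; z up. It and its partner stand 16 to 24 mm apart and can slide or lean; smooth (friction about 0.3).
- res2a_mid (a point): Centre, half-way up, of the loose shouldered steel tin on the +y side of compartment 2: 60 (x) by 26 (y) by 92 mm high, 68 mm straight sides, then shoulders sloping in over 18 mm height to a 6 mm wide top; z up. It and its partner stand 16 to 24 mm apart and can slide or lean; smooth (friction about 0.3).
- res2b_mid (a point): Centre, half-way up, of the loose shouldered steel tin on the -y side of compartment 2: 60 (x) by 26 (y) by 92 mm high, 68 mm straight sides, then shoulders sloping in over 18 mm height to a 6 mm wide top; z up. It and its partner stand 16 to 24 mm apart and can slide or lean; smooth (friction about 0.3).
- tin0_mid (a point): Centre, half-way up, of a loose steel tin standing on the shelf: 132 mm high in all; body 60 (x) by 34 (y) by 88 mm high (the lowest 10 mm is a narrower foot, 52 by 24 mm), topped by a dark wooden grip block 30 (x) by 24 (y) by 44 mm high. z up. About 0.25 kg, bottom-heavy. May be absent.
- tin1_mid (a point): Centre, half-way up, of a loose steel tin standing on the shelf: 132 mm high in all; body 60 (x) by 34 (y) by 88 mm high (the lowest 10 mm is a narrower foot, 52 by 24 mm), topped by a dark wooden grip block 30 (x) by 24 (y) by 44 mm high. z up. About 0.25 kg, bottom-heavy. May be absent.
- tin2_mid (a point): Centre, half-way up, of a loose steel tin standing on the shelf: 132 mm high in all; body 60 (x) by 34 (y) by 88 mm high (the lowest 10 mm is a narrower foot, 52 by 24 mm), topped by a dark wooden grip block 30 (x) by 24 (y) by 44 mm high. z up. About 0.25 kg, bottom-heavy. May be absent.
- mortar: White ceramic mortar with its pestle, 110 mm across, 75 mm high; stands on the shelf as a bystander. Origin: centre of its underside.
- jug: Blue plastic jug, 100 mm across, 150 mm high, with a handle; stands on the shelf as a bystander. Origin: centre of its underside.
- bowl: Glass bowl, 150 mm across, 60 mm high; stands on the shelf as a bystander. Origin: centre of its underside.
- whisk: Steel whisk lying on the shelf, about 210 mm long along its y, 45 mm high, a bystander. Origin: on the shelf under its middle.

How it is judged:
On the way, in this order (a step that is already met when the one before it is completed fails the run):
1. the latch is flipped open (value of joint latch above 0.8 rad), for 0.2 s.
2. the lid is raised all the way (value of joint lid above 1.6 rad), for 0.2 s.
At the end, for the whole second after the job is handed in: Each tin present stands between the two shouldered tins of a compartment (level distance of centres under 48 mm to both), foot within 7 mm of the caddy floor, leaning under 0.2 rad; the shouldered tins stand on that floor, leaning under 0.25 rad; lid shut to within 0.08 rad (((horizontal distance between tin0_mid and res0a_mid below 0.048 m and horizontal distance between tin0_mid and res0b_mid below 0.048 m) or (horizontal distance between tin0_mid and res1a_mid below 0.048 m and horizontal distance between tin0_mid and res1b_mid below 0.048 m) or (horizontal distance between tin0_mid and res2a_mid below 0.048 m and horizontal distance between tin0_mid and res2b_mid below 0.048 m)) and ((horizontal distance between tin1_mid and res0a_mid below 0.048 m and horizontal distance between tin1_mid and res0b_mid below 0.048 m) or (horizontal distance between tin1_mid and res1a_mid below 0.048 m and horizontal distance between tin1_mid and res1b_mid below 0.048 m) or (horizontal distance between tin1_mid and res2a_mid below 0.048 m and horizontal distance between tin1_mid and res2b_mid below 0.048 m)) and ((horizontal distance between tin2_mid and res0a_mid below 0.048 m and horizontal distance between tin2_mid and res0b_mid below 0.048 m) or (horizontal distance between tin2_mid and res1a_mid below 0.048 m and horizontal distance between tin2_mid and res1b_mid below 0.048 m) or (horizontal distance between tin2_mid and res2a_mid below 0.048 m and horizontal distance between tin2_mid and res2b_mid below 0.048 m)) and z of each of tin0_mid, tin1_mid, tin2_mid in the frame of caddy below 0.078 m and angle between each of tin0_mid, tin1_mid, tin2_mid's own z axis and vertical below 0.2 rad and z of each of res0a_mid, res0b_mid, res1a_mid, res1b_mid, res2a_mid, res2b_mid in the frame of caddy below 0.06 m and angle between each of res0a_mid, res0b_mid, res1a_mid, res1b_mid, res2a_mid, res2b_mid's own z axis and vertical below 0.25 rad and value of joint lid below 0.08 rad); the robot touches nothing.
It fails at once if the mortar is shifted by more than 50 mm (distance of mortar from where it was at the start of the episode above 0.05 m).
It fails at once if the jug is shifted by more than 50 mm (distance of jug from where it was at the start of the episode above 0.05 m).
It fails at once if the bowl is shifted by more than 50 mm (distance of bowl from where it was at the start of the episode above 0.05 m).
It fails at once if the whisk is shifted by more than 50 mm (distance of whisk from where it was at the start of the episode above 0.05 m).
Of tin0, tin1, tin2 only 2 to 3 are there at a start; the rules pass over those that are not, and their reading is None.
At some moment in a run one of tin0, tin1, tin2 may be knocked a few centimetres aside while the robot is not near it.
It also fails if it takes over 210 s, if anything falls off the work surface, if the arm or the gripper's body presses on something with over 40 N, if the wrist force passes 120 N, or if a joint passes its speed limit or range.

## Working session

There is one attempt and no reset: what is moved stays moved. The work goes in short steps, each a Python script; the robot and the scene stay as the last script left them, time stands still between calls to the robot, and variables do not carry over. Pictures are saved under pics/ and viewed, at most 14 in all, crops included, and the job is handed in when it is done.

```bash
mkdir -p pics; python3 - <<'E'
from cell import r
import cv2,pickle
d={}
for n in("side","top"):
    s=r.snapshot(n);d[n]=s;cv2.imwrite(f"pics/{n}0.png",s["img"])
    print(n,s["K"],s["D"],s["rvec"],s["tvec"])
s=r.snapshot("wrist");print(s["tool_from_camera"]);cv2.imwrite("pics/w0.png",s["img"])
pickle.dump(d,open("s0.pkl","wb"))
print(r.current_t(),r.current_eef_rot(),r.current_tcp_pos())
E
```

```text
side [[506.01201713   0.         311.27479922]
 [  0.         506.01201713 240.24393834]
 [  0.           0.           1.        ]] [-0.08446928  0.          0.          0.          0.        ] [ 1.48161636 -2.24943291  0.71982071] [0.28399755 0.46814394 1.01936392]
top [[608.73568477   0.         315.76288103]
 [  0.         608.73568477 244.14716767]
 [  0.           0.           1.        ]] [-0.14975728  0.          0.          0.          0.        ] [ 2.14797679 -2.17937644  0.1624461 ] [0.0653368  0.57291236 1.48583356]
[[ 1.03813611e-05 -9.58847545e-01 -2.83921442e-01  7.21922166e-02]
 [ 9.99999981e-01 -4.53027463e-05  1.89558730e-04 -2.52960475e-04]
 [-1.94620344e-04 -2.83921438e-01  9.58847526e-01 -1.42863496e-01]
 [ 0.00000000e+00  0.00000000e+00  0.00000000e+00  1.00000000e+00]]
0.15 [-3.08182476e+00 -6.03570895e-01  4.45432094e-04] [ 0.235602   -0.57848513  0.2306334 ]
```

View pics/top0.png

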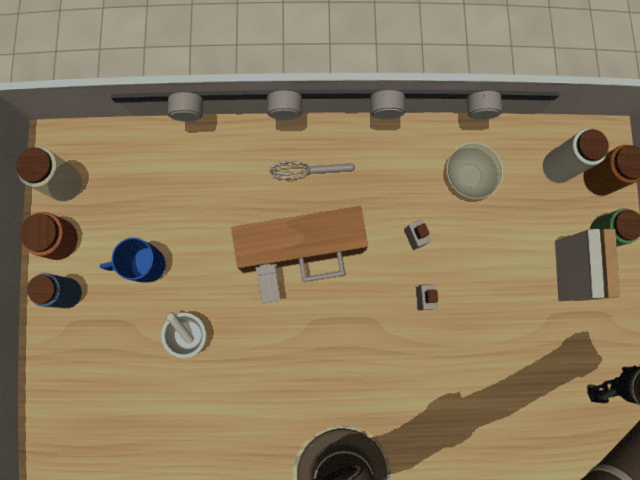

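View pics/side0.png

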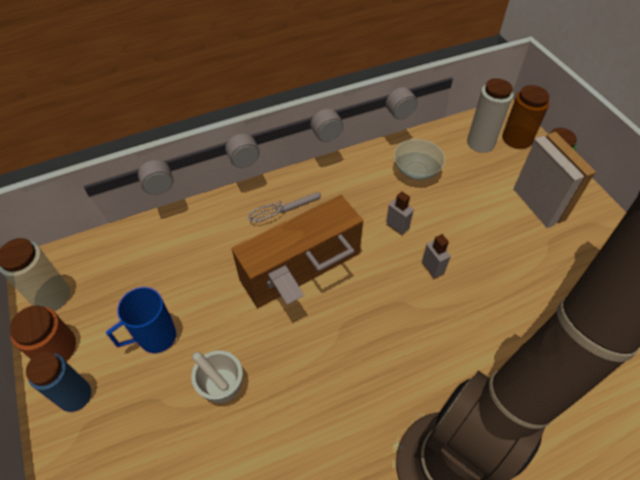

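The top view shows the caddy centred near (300,237), slightly rotated. Its latch tab is at (268,283) and its handle at (322,268). Two tins stand at (419,234) and (428,296), and the side view agrees. Next I'll take an enlarged crop for measuring.

```bash
cat > h.py <<'E'
from cell import r
import cv2,pickle,numpy as np
from scipy.spatial.transform import Rotation as R
def cam(s):
    if "rvec" in s: M=cv2.Rodrigues(np.array(s["rvec"],float))[0]; return M.T,-M.T@np.array(s["tvec"],float).ravel()
    T=s["wp"]@s["tool_from_camera"]; return T[:3,:3],T[:3,3]
def ray(s,px,z):
    "world points where pixels meet height z"
    C,o=cam(s); p=cv2.undistortPoints(np.array(px,float).reshape(-1,1,2),s["K"],np.array(s["D"],float)).reshape(-1,2)
    d=np.c_[p,np.ones(len(p))]@C.T
    z=np.broadcast_to(np.array(z,float),(len(p),))
    return o+d*((z-o[2])/d[:,2])[:,None]
def proj(s,P):
    C,o=cam(s); return cv2.projectPoints(np.array(P,float).reshape(-1,3),cv2.Rodrigues(C.T)[0],-C.T@o,s["K"],np.array(s["D"],float))[0].reshape(-1,2)
def snap(n):
    wp=np.eye(4)
    if n=="wrist": wp[:3,:3]=R.from_rotvec(r.current_eef_rot()).as_matrix(); wp[:3,3]=r.current_tcp_pos()
    s=r.snapshot(n); s["wp"]=wp; return s
def crop(s,x0,y0,x1,y1,k,name):
    cv2.imwrite(f"pics/{name}.png",cv2.resize(s["img"][y0:y1,x0:x1],None,fx=k,fy=k,interpolation=cv2.INTER_CUBIC))
def down(a):
    "tool pointing down, finger (y) axis at world angle a from x axis"
    y=np.array([np.cos(a),np.sin(a),0]); z=np.array([0,0,-1.]); return R.from_matrix(np.c_[np.cross(y,z),y,z]).as_rotvec()
E
python3 - <<'E'
from h import *
d=pickle.load(open("s0.pkl","rb"))
crop(d["top"],220,190,460,330,3.3,"t1")
crop(d["side"],220,180,460,320,3.3,"t2")
E
```

```text
(no output)
```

View pics/t1.png

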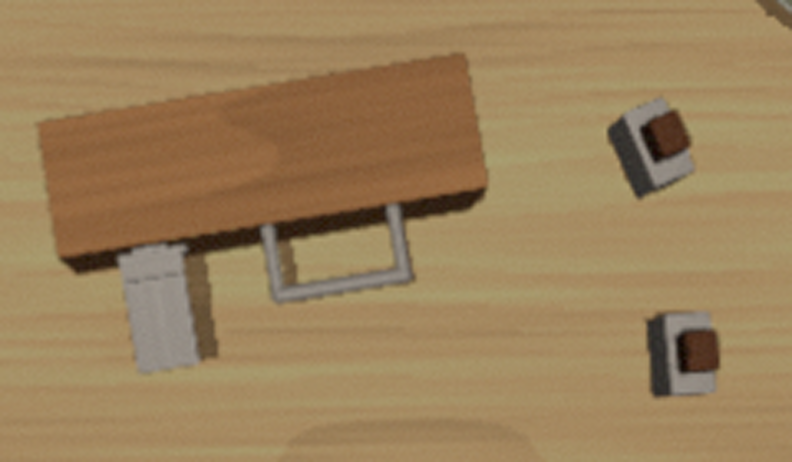

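In the crop, the lid-top corners are (38,123), (465,54), (487,188) and (62,258). The body-top corners are roughly (622,122), (660,98), (692,165), (650,190) for tin A and (664,313), (711,312), (717,390), (668,393) for tin B.

```bash
cat >> h.py <<'E'
def fit(src,dst):
    "2D rigid fit: dst = Rot(a) src + t"
    S=src-src.mean(0);D=dst-dst.mean(0)
    a=np.arctan2((S[:,0]*D[:,1]-S[:,1]*D[:,0]).sum(),(S*D).sum())
    M=np.array([[np.cos(a),-np.sin(a)],[np.sin(a),np.cos(a)]]); t=dst.mean(0)-M@src.mean(0)
    return a,t,1e3*(dst-src@M.T-t)
E
python3 - <<'E'
from h import *
d=pickle.load(open("s0.pkl","rb"));s=d["top"]
f=lambda c:np.array(c,float)/3.3+[220,190]
p=ray(s,f([(38,123),(465,54),(487,188),(62,258)]),.146)[:,:2]
a,t,e=fit(np.array([(.053,.154),(.053,-.154),(-.045,-.154),(-.045,.154)]),p);print("caddy",a,t,e.round(1))
T=np.array([(.03,.017),(.03,-.017),(-.03,-.017),(-.03,.017)])
for c in([(622,122),(660,98),(692,165),(650,190)],[(664,313),(711,312),(717,390),(668,393)]):
    print(fit(T,ray(s,f(c),.088)[:,:2]))
M=np.array([[np.cos(a),-np.sin(a)],[np.sin(a),np.cos(a)]])
P=np.array([(-.118,.09,.124),(-.095,-.04,.13),(-.095,.005,.13),(-.095,-.085,.13),(-.045,-.154,.146),(.053,-.154,.146),(-.045,.154,0),(-.133,.09,.118)])
W=np.c_[P[:,:2]@M.T+t,P[:,2]];print(W)
for n in("top","side"):
    o=[220,190] if n=="top" else [220,180]
    print(n,((proj(d[n],W)-o)*3.3).round(0).tolist())
print(cam(s)[1],cam(d["side"])[1])
E
```

```text
caddy 0.15070974668882273 [0.57269159 0.09537833] [[-0.2 -0.6]
 [-0.7  1. ]
 [ 0.   2.6]
 [ 0.9 -2.9]]
(np.float64(0.42336387414960386), array([ 0.5898828, -0.1937343]), array([[-3.86478433, -2.98876326],
       [-0.13338367, -1.15507007],
       [ 4.10964182,  1.5035852 ],
       [-0.11147383,  2.64024813]]))
(np.float64(0.027042561367681472), array([ 0.4357504 , -0.21337431]), array([[-0.68408284,  0.50996273],
       [-1.50926497, -0.44896182],
       [ 1.34182584, -1.21121479],
       [ 0.85152197,  1.15021388]]))
[[ 0.44251656  0.16664165  0.124     ]
 [ 0.48477403  0.04156845  0.13      ]
 [ 0.47801773  0.08605836  0.13      ]
 [ 0.49153032 -0.00292147  0.13      ]
 [ 0.55132321 -0.06363234  0.146     ]
 [ 0.64821236 -0.04891864  0.146     ]
 [ 0.50508013  0.24087641  0.        ]
 [ 0.42768658  0.16438955  0.118     ]]
top [[166.0, 349.0], [342.0, 286.0], [280.0, 297.0], [405.0, 276.0], [491.0, 188.0], [466.0, 53.0], [78.0, 276.0], [170.0, 370.0]]
side [[236.0, 378.0], [379.0, 264.0], [325.0, 293.0], [432.0, 236.0], [473.0, 134.0], [398.0, 48.0], [120.0, 429.0], [248.0, 399.0]]
[0.37720239 0.08923344 1.54594779] [-0.09763672  0.33394536  1.10356863]
```

View pics/t2.png

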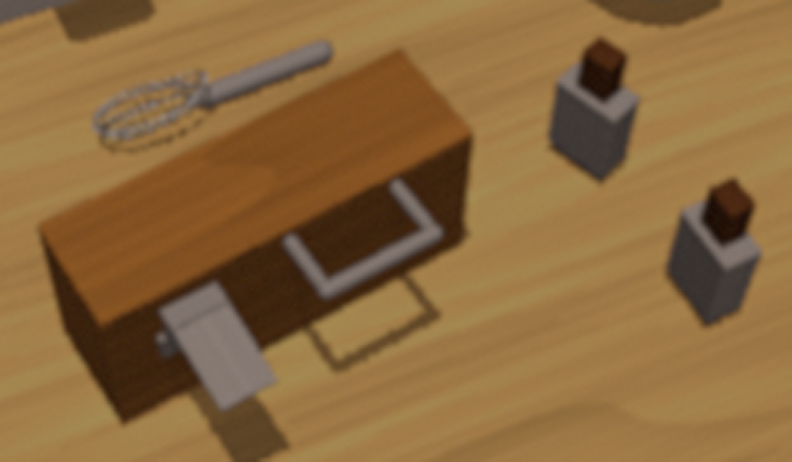

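```bash
cat >> h.py <<'E'
CA=0.1507; CT=np.array([.5727,.0954])
def W(x,y,z): return np.array([CT[0]+x*np.cos(CA)-y*np.sin(CA),CT[1]+x*np.sin(CA)+y*np.cos(CA),z])
def ori(p,a):
    c=[(down(b),r.ik(list(p),down(b))) for b in (a,a+np.pi)]
    c=[(abs(q[6]),o) for o,q in c if q is not None]
    return list(min(c,key=lambda k:k[0])[1])
E
python3 - <<'E'
from h import *
r.command_gripper(0)
p=W(-.118,.09,.20); o=ori(p,CA+np.pi/2)
r.goto(list(p),o);print(r.current_t(),r.current_joint_pos())
s=snap("top");crop(s,440,180,640,480,2,"t3")
r.movel(list(W(-.118,.09,.135)))
for z in (.12,.105,.09,.078): r.movel(list(W(-.118,.09,z)),speed=.05);print(z,r.current_wrist_force(),r.current_tcp_pos()[2])
r.movel(list(W(-.118,.09,.20)))
r.command_gripper(.045)
p=W(-.095,-.04,.2);o=ori(p,CA);r.goto(list(p),o)
s=snap("top");cv2.imwrite("pics/t4.png",s["img"])
print(r.current_t(),r.current_joint_pos())
r.movel(list(W(-.095,-.04,.111)),speed=.1);print(r.current_wrist_force())
r.command_gripper(0);print(r.current_gripper_width(),r.current_grasp_force(),r.current_wrist_force(),r.current_t())
E
```

```text
3.65 [ 0.47296487  0.40651865 -1.15642717  1.93950923  0.42515987  1.07097614
  0.85447955]
0.12 [-6.37011555 -0.69722601  5.25298546] 0.11969331090310016
0.105 [0.39525786 0.53179689 0.22921546] 0.10514469533673947
0.09 [ 0.01042126  0.06002945 -0.06879758] 0.08972916837522932
0.078 [ 1.01273012 -0.29586038 -0.56818353] 0.07764996090330632
8.5833 [ 0.45689591  0.29960724 -0.76696105  1.92340362  0.2433437   1.01295675
 -0.26414713]
[1.29137308 0.17202261 0.37072174]
0.01012930771468443 58.40589165687561 [5.43220941 0.61329472 0.6834198 ] 10.0333
```

View pics/t4.png

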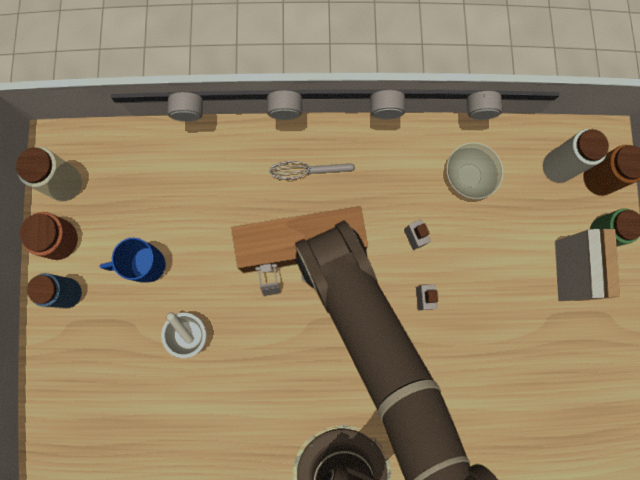

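The latch tab has swung down (now dark at (268,283)) and the bar is gripped. There is no third tin in the right-hand area. Next I raise the lid along its arc.

```bash
cat >> h.py <<'E'
def bar(th,dz=-.019):
    f=.2001+th; return list(W(.053-.151*np.cos(f),-.04,.1+.151*np.sin(f)+dz))
E
python3 - <<'E'
from h import *
for th in np.linspace(.12,1.85,13):
    r.movel(bar(th),speed=.12)
    f=r.current_wrist_force()
    if np.linalg.norm(f)>25: print("F",th,f)
print(r.current_wrist_force(),r.current_gripper_width(),r.current_tcp_pos(),bar(1.85))
r.command_gripper(.05)
r.movel(bar(1.85,.08)); print(r.current_t())
p=W(-.15,-.10,.38);o=ori(p,CA);r.goto(list(p),o)
# camera-look pose over the tins side so that the top view is clear
p=np.array([.42,-.30,.38]);r.goto(list(p),ori(p,CA))
s=snap("top");pickle.dump(s,open("s5.pkl","wb"));crop(s,215,150,480,345,3,"t5")
print(r.current_t())
E
```

```text
F 0.8408333333333333 [-19.49555012  -3.98227769  28.62270093]
F 0.985 [-12.20373255  -4.04671821  27.29416164]
[ 3.89384607 -0.63628212  2.40670672] 0.01020777251941638 [0.70159327 0.07459915 0.21468334] [np.float64(0.6999506633849913), np.float64(0.07426462860979026), np.float64(0.21498475479605292)]
15.6083
17.8333
```

View pics/t5.png

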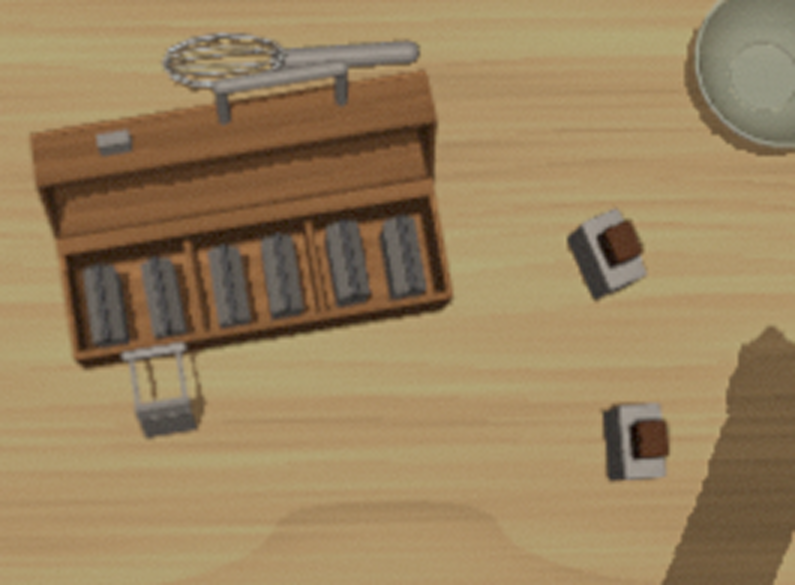

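The lid is fully raised, both shouldered pairs in each bay stand upright, and there are two tins. Now wrist close-ups of the tins and of bays 0 and 1.

```bash
python3 - <<'E'
from h import *
L=[]
for p,a in(((.436,-.213,.27),.027+np.pi/2),((.590,-.194,.27),.423+np.pi/2),(W(0,-.101,.25),CA+np.pi/2),(W(0,0,.25),CA+np.pi/2)):
    r.goto(list(p),ori(p,a)); L.append(snap("wrist"))
pickle.dump(L,open("s6.pkl","wb"))
cv2.imwrite("pics/t6.png",np.vstack([np.hstack([cv2.resize(s["img"],(400,300),interpolation=cv2.INTER_AREA) for s in L[i:i+2]]) for i in(0,2)]))
print(r.current_t(),r.current_joint_pos(),L[0]["K"])
for s in L: print(s["wp"][:3,1])
E
```

```text
22.7667 [ 0.53841897  0.57199573 -1.15228368  1.63296842  0.54039339  1.29596055
  1.01407343] [[380.33017435   0.         320.78015522]
 [  0.         380.33017435 246.07639536]
 [  0.           0.           1.        ]]
[ 2.82083101e-02 -9.99602019e-01  3.07211344e-04]
[ 0.41019715 -0.91199625 -0.00106479]
[-1.48484740e-01  9.88914433e-01 -7.25237222e-04]
[-1.52269411e-01  9.88338930e-01 -4.31918764e-04]
```

View pics/t6.png

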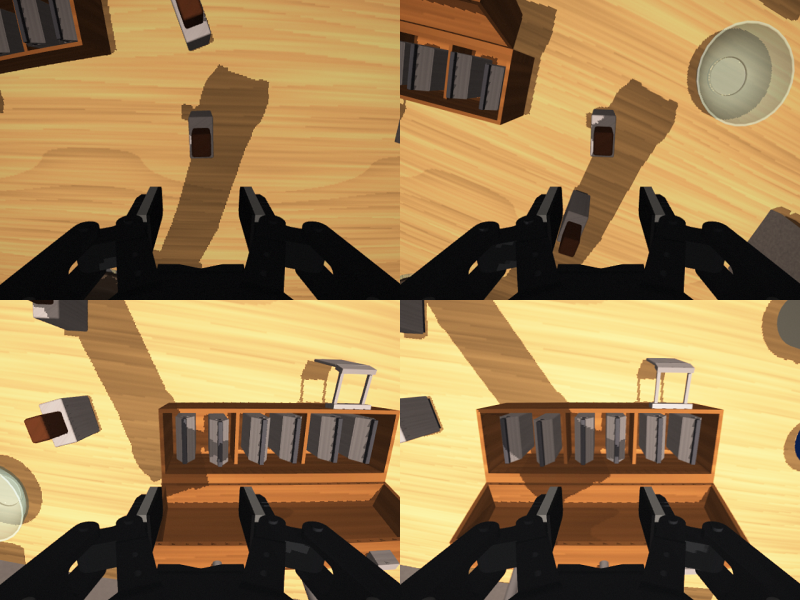

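```bash
cat > ov.py <<'E'
from h import *
L=pickle.load(open("s6.pkl","rb"))
def box(c,a,hx,hy,z):
    M=np.array([[np.cos(a),-np.sin(a)],[np.sin(a),np.cos(a)]])
    return np.c_[np.array([(hx,hy),(hx,-hy),(-hx,-hy),(-hx,hy)])@M.T+c,np.full(4,z)]
tins=[((.4358,-.2134),.027),((.5899,-.1937),.423)]
out=[]
cs=[(400,270),(408,266),(404,280),(402,280)]
for i,s in enumerate(L):
    x0,y0=cs[i][0]-80,cs[i][1]-60; k=2.5
    im=cv2.resize(s["img"][y0:y0+120,x0:x0+160],None,fx=k,fy=k,interpolation=cv2.INTER_CUBIC)
    if i<2: B=[box(*tins[i],.015,.012,.132),box(*tins[i],.03,.017,.088)]
    else:
        yc=[-.101,0][i-2]; B=[np.array([W(x,yc+y,.1) for x,y in((.04,.048),(.04,-.048),(-.04,-.048),(-.04,.048))])]
        B+= [np.array([W(.03,yc+y,.097),W(-.03,yc+y,.097)]) for y in(-.023,.023)]
    for b,c in zip(B,[(0,255,0),(0,0,255),(0,0,255)]):
        cv2.polylines(im,[(((proj(s,b)-[x0,y0]+.5)*k).round().astype(int))],True,c,1)
    out.append(im)
cv2.imwrite("pics/t7.png",np.vstack([np.hstack(out[:2]),np.hstack(out[2:])]))
E
python3 ov.py
```

```text
(no output)
```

View pics/t7.png

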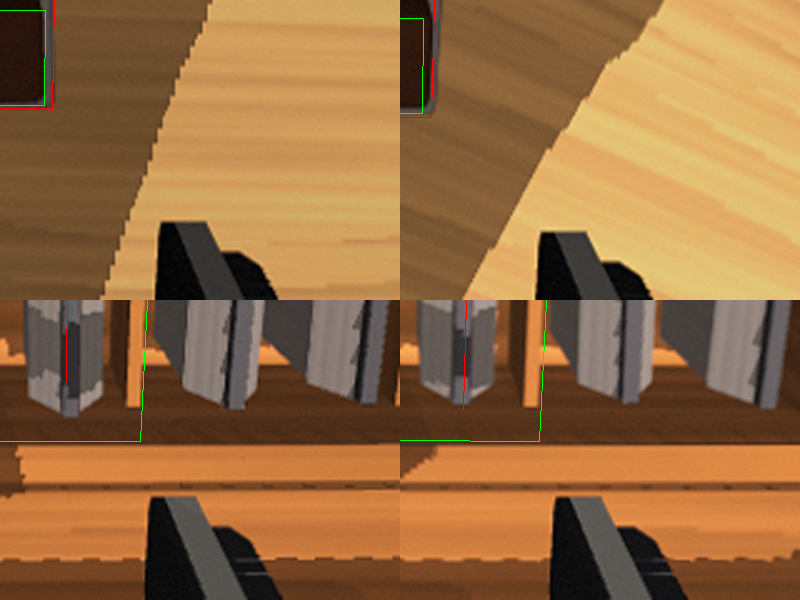

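The overlay agrees closely, but I used the wrong scale for the crop centres, so I'll redo it.

```bash
sed -i 's/^cs=.*/cs=[(320,216),(323,208),(323,224),(322,224)]/; s/t7.png/t8.png/' ov.py; python3 ov.py
```

```text
(no output)
```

View pics/t8.png

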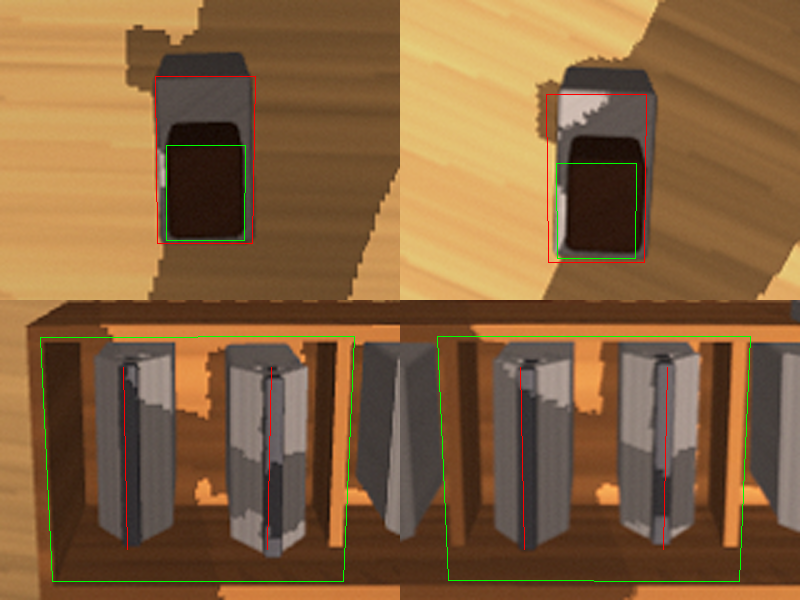

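Panels 1, 3 and 4 match the model: bay 0's gap sits about 1.3 mm toward +y and bay 1's is centred. The second tin needs shifting by about (+3.8, -1.2) mm with yaw about 0.40. I'll pick that one first and put it in bay 0.

```bash
cat >> h.py <<'E'
def pick(c,a):
    p=np.array([c[0],c[1],.24]);r.command_gripper(.055)
    r.goto(list(p),ori(p,a+np.pi/2))
    r.movel([c[0],c[1],.095],speed=.12); r.command_gripper(0)
    print("grip",r.current_gripper_width(),r.current_grasp_force())
    r.movel([c[0],c[1],.25],speed=.15);print("held",r.current_gripper_width(),r.current_wrist_force())
def insert(x,y,zs=(.205,.19,.175,.16,.145,.13,.115,.105,.1015)):
    p=W(x,y,.25);r.goto(list(p),ori(p,CA+np.pi/2))
    for z in zs:
        r.movel(list(W(x,y,z)),speed=.06); f=np.array(r.current_wrist_force())
        print(z,f.round(1),np.array(r.current_torque()).round(2),round(r.current_tcp_pos()[2],4),round(r.current_gripper_width(),4))
        if np.linalg.norm(f)>60: print("stop");return False
    return True
E
python3 - <<'E'
from h import *
pick((.5937,-.1949),.40)
s=snap("side");crop(s,320,120,520,270,4,"t9")
print(insert(0,-.100),r.current_t())
E
```

```text
grip 0.023504622228795045 59.34998631477356
held 0.023577220856335054 [-0.23202194 -0.1869136  -2.47921822]
0.205 [ 0.   0.3 -2.9] [-0.03  0.01  0.02] 0.2053 0.0232
0.19 [ 0.8 -0.5 -2.7] [0.05 0.01 0.01] 0.1895 0.0236
0.175 [ 0.6 -0.1 -3.1] [-0.    0.07 -0.  ] 0.1745 0.0237
0.16 [-0.7  0.2 -2.7] [ 0.03  0.01 -0.01] 0.1594 0.0232
0.145 [-0.1  0.2 -2.6] [-0.06  0.03 -0.06] 0.1445 0.0233
0.13 [-0.9 -0.5 -2.9] [ 0.01 -0.    0.03] 0.1295 0.0236
0.115 [-0.7 -0.8 -2.1] [-0.15  0.01  0.02] 0.1144 0.0237
0.105 [-0.  -0.3 -2.5] [-0.13 -0.02  0.  ] 0.1045 0.0237
0.1015 [-0.3  0.4 -2.6] [ 0.01 -0.04  0.01] 0.1013 0.0234
True 33.65
```

```bash
python3 - <<'E'
from h import *
for z in (.1,.0985,.097):
    r.movel(list(W(0,-.1,z)),speed=.03);f=r.current_wrist_force();print(z,f,r.current_tcp_pos()[2])
    if f[2]>8: break
r.command_gripper(.04)
r.movel(list(W(0,-.1,.25)))
p=[.42,-.35,.35];r.goto(p,ori(p,CA))
s=snap("top");pickle.dump(s,open("s10.pkl","wb"));crop(s,215,150,480,345,3,"t10");print(r.current_t())
E
```

```text
0.1 [-0.22365631  0.43588652  2.62219613] 0.10074272527863641
0.0985 [-4.15368699 -1.66841983 16.57859748] 0.10067665428490147
37.1417
```

View pics/t10.png

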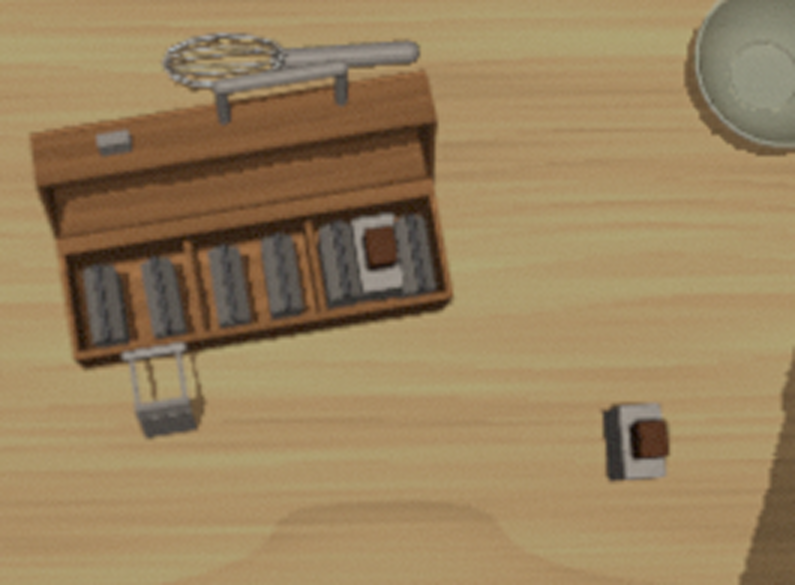

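The first tin is seated in bay 0 between its two shouldered tins, at (380,250). The second tin hasn't moved from (635,441), so it goes into bay 1.

```bash
python3 - <<'E'
from h import *
pick((.4358,-.2134),.027)
if r.current_gripper_width()>.018 and insert(0,0):
    for z in (.1,.0985,.097):
        r.movel(list(W(0,0,z)),speed=.03);f=r.current_wrist_force();print(z,f,r.current_tcp_pos()[2])
        if f[2]>8: break
    r.command_gripper(.04); r.movel(list(W(0,0,.25)))
p=[.42,-.35,.35];r.goto(p,ori(p,CA))
s=snap("top");pickle.dump(s,open("s11.pkl","wb"));cv2.imwrite("pics/t11.png",s["img"]);print(r.current_t())
E
```

```text
grip 0.0235728308092816 59.030946493148804
held 0.02366059649955134 [ 0.24769211  0.78887224 -2.54888978]
0.205 [ 0.9  0.5 -2.1] [ 0.04 -0.01  0.01] 0.2053 0.023
0.19 [-0.4  0.9 -2.4] [ 0.02 -0.03 -0.01] 0.1895 0.0234
0.175 [-0.6  0.2 -1.8] [0.1  0.04 0.03] 0.1745 0.0236
0.16 [-0.   0.3 -1.9] [ 0.03  0.03 -0.07] 0.1594 0.0232
0.145 [-0.6 -0.3 -1.6] [-0.01 -0.04  0.02] 0.1445 0.0234
0.13 [ 0.5 -0.1 -0.9] [0.03 0.04 0.03] 0.1295 0.0233
0.115 [ 0.2 -0.  -1.9] [-0.14 -0.05  0.03] 0.1144 0.0232
0.105 [-0.8 -0.1 -1.3] [-0.03 -0.01 -0.02] 0.1045 0.0231
0.1015 [-0.5 -0.3 -2.3] [ 0.02  0.   -0.01] 0.1014 0.0233
0.1 [-0.14088498 -0.83865483  3.98560642] 0.10070778440392507
0.0985 [-3.95106458 -2.29597633 17.17834962] 0.10065442091934386
51.6417
```

View pics/t11.png

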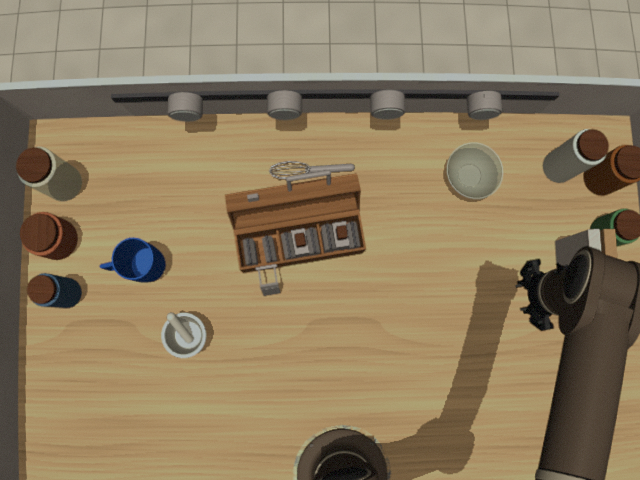

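Both tins are seated in bays 0 (342,236) and 1 (300,241). No other tin is visible and the bystanders are where they were. Now I shut the lid.

```bash
python3 - <<'E'
from h import *
r.command_gripper(.05)
p=W(-.15,-.10,.38);r.goto(list(p),ori(p,CA))
p=bar(1.85,.08);r.goto(p,ori(p,CA))
r.movel(bar(1.85),speed=.08);print(r.current_wrist_force())
r.command_gripper(0);print(r.current_gripper_width(),r.current_wrist_force())
for th in np.r_[np.linspace(1.72,.12,13),.04,0,-.015]:
    r.movel(bar(th),speed=.1); f=r.current_wrist_force()
    if np.linalg.norm(f)>20 or th<.2: print(round(th,2),f,r.current_tcp_pos()[2]-bar(th)[2])
    if np.linalg.norm(f)>70: break
r.command_gripper(.05);r.movel(bar(0,.1))
p=[.35,-.25,.38];r.goto(p,ori(p,CA))
s=snap("side");crop(s,220,180,460,320,3.3,"t12");print(r.current_t())
s=snap("top");print(proj(s,[W(x,y,.146) for x,y in((.053,.154),(.053,-.154),(-.045,-.154),(-.045,.154))]));cv2.imwrite("pics/t13.png",s["img"])
E
```

```text
[-0.11623018  0.01132686  0.32838341]
0.009863613347152253 [ 1.62781058 -0.43135419  3.15361976]
0.12 [ 8.98693305  2.89048228 -4.41077483] -0.00030999977842063875
0.04 [10.47920545  2.68255608 -5.87841919] -0.0003676632576269795
0.0 [ 9.80748492  2.42329738 -5.03736077] -0.00011533762130482017
-0.02 [ 4.73611782  0.99314264 12.76512018] 0.001351457755806862
64.1917
[[231.23115865 227.19091019]
 [361.30189048 206.06060944]
 [368.69157215 246.95830708]
 [237.50418226 268.57487265]]
```

View pics/t12.png

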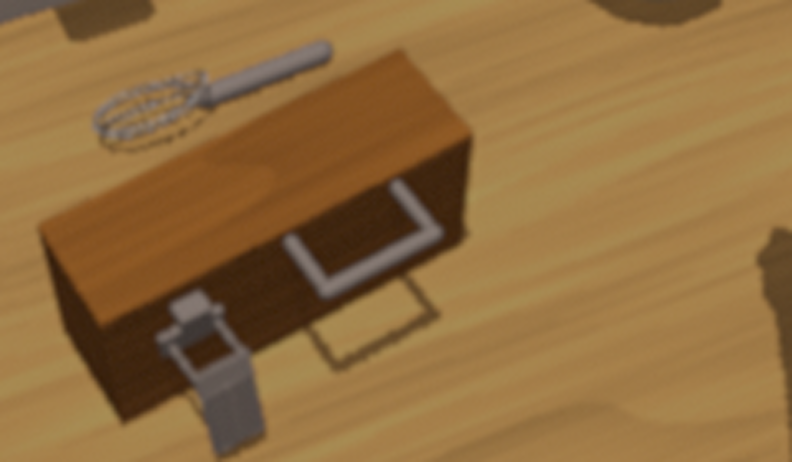

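The lid is shut with the same outline as at the start: corners at (40,228), (400,48), (470,132) and (103,325). The robot is clear of everything, so I'm handing in.

```bash
python3 -c "
from cell import r
print(r.hand_in())"
```

```text
the job is handed in; nothing more can be done
None
```

I opened the latch, raised the lid, put the two tins that were present into bays 0 and 1, shut the lid again and handed in the job at about 64 s; the hand-in returned no verdict.

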